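# Hold the bathroom medicine box unlocked

### The job

The medicine box's lock springs back as soon as it is let go: slide the dust shutter on its top fully open, take the key with the square bow from its stand, work it fully down into the keyway past the sticky pins, turn it a quarter clockwise (seen from above) to the stop, and finish still gripping the key and holding it turned, so that the bolt stays drawn. Leave the round-bowed spare key in its stand and do not knock the toiletries about.

Things in the scene. Friction and masses are not known exactly. Their poses are not given: they have to be found in the camera images.
- keyway (a point): Centre of the key slot's mouth, 105 mm above the surface, on the medicine box's lid. Axes are the box's: x = long axis of the slot, y = the way the shutter opens, z up. Slot 22.5 (x) by 7.5 mm (y), vertical, in a steel plate 8 mm thick; under it a spring-return plug (slot 22.5 x 6.5 mm) takes the blade. The key turns only if at least 22 mm deep; at 28 mm its shoulder rests on the plate: fully in
- lockbox: White steel medicine box 180 (x) x 240 (y) x 80 mm high, fixed; origin at the centre of its underside. On its lid a grey lock case, 105 mm above the surface, 68 x 120 mm, with the keyway at x 0, y -50 mm. Low steel rails beside the slot (x = +-32 mm) reach 111 mm. Two sticky pins inside the keyway resist the key from 15 mm depth on, with up to about 4 N each
- shutter (a joint): Slide of the dust shutter over the keyway, m: 0 = shut, 0.060 = fully open (at its stop). Starts at 0 to 0.018, where it covers the keyway. Moves towards the box's +y; about 2 N of friction, stays where it is left
- shutter_grip (a point): Centre of the top of the shutter's black grip, 133.5 mm above the surface: an upright ridge 30 mm (x) by 10 mm (y) by 24 mm high, on a 57 x 50 x 4 mm aluminium plate whose top is 109.5 mm above the surface. Axes as the box's; it slides along +y to open. The grip is 8 mm to +y of the plate's centre, which is over the keyway when the joint reads 0
- plug (a joint): Turn of the lock plug, rad: 0 = slot along the box's x (rest), grows clockwise seen from above, stop at 1.57. A spring pulls it back to 0 (about 0.1 N m at the stop). The blade has about 0.1 rad of play in it each way. As it turns, a steel bolt on the lid, on the lock's -y side, draws back by up to 11 mm
- key: Steel key, 74 mm long, 50 g, upright in its stand. Origin at the blade's lowest point, on the axis; z up to the bow, x along the width of blade and bow. Blade 20 (x) x 5 (y) x 14 mm, its first 3 mm 17 x 3.5; then a 6 mm round shaft; shoulder disc 18 mm across at 28 to 33 mm; square bow 30 (x) x 8 (y) mm at 36 to 74 mm: grip across y, 58 mm above the origin. Half a turn about z makes no difference
- stand: Fixed light wooden block 65 x 55 x 40 mm that holds the key; origin at the centre of its underside. The key stands in a 21.5 x 6.5 mm slot, 28 mm deep in it (origin 12 mm above the surface), resting on its shoulder: pull it straight up
- spare_key: A thinner steel key, 58 mm long, with a round 26 mm disc for a bow, upright in a second such block; it does not belong to this lock. Origin at its lowest point. Leave it
- spare_stand: Fixed light wooden block 65 x 55 x 40 mm that holds the spare key; origin at the centre of its underside
- cream_jar: White jar, 44 mm across, 35 mm high, standing on the medicine box's lid; origin under its centre
- diffuser: Grey square reed diffuser 55 x 55 mm, 210 mm high with its reeds; origin under its centre
- soap_dish: White dish 60 x 75 x 26 mm with a bar of soap; origin under its centre
- spray_can: Black can, 52 mm across, 170 mm high; origin under its centre
- lotion: White bottle, 60 mm across, 150 mm high; origin under its centre
- hairbrush: Brush lying on the surface, handle towards its -x; origin on its underside
- makeup_tin: Dark steel tin 90 x 60 x 30 mm; origin under its centre
Not all that is in view belongs to the job. What is shaped like the key but turquoise is not meant.

How it is judged:
By the outcome, as a careful person would: the job done as asked, in the order asked, and still so for the second after the job is handed in, while the arm keeps its last pose, push and grip.
It also fails if it takes over 67 s, if anything falls off the work surface, if the arm or the gripper's body presses on something with over 40 N, if the wrist force passes 120 N, or if a joint passes its speed limit or range.

### The arm

A 7-joint arm with a two-finger parallel gripper is mounted at the origin on the work surface. World frame = base frame: x ahead of the robot, y to its left, z up, the work surface at z = 0. Lengths are in m, angles in rad, forces in N, time in s.
With the tool pointing down it reaches from about 0.4 to 0.85 m from the base axis. Payload 10.4 kg.
Tool frame: the origin (TCP) lies midway between the tips of the shut fingers; the grasp point (between the pads) lies 19 mm behind it; z points along the fingers, y is the direction in which the jaws open and shut (so a half turn about z gives the same grasp; the last joint's range is limited). The gripper opens to 85 mm and grips with 20 to 120 N. Pads are 22 mm wide; open, the fingers measure 114 mm over their backs; the gripper's body (76 mm by 85 mm) begins 54 mm behind the grasp point. The pads swing forward as they close: fully open they stand 13 mm farther back than shut.
Start: joints at [-1.297, 0.332, -0.065, 1.46, 0.022, 1.35, -0.088], TCP at [0.183, 0.598, 0.231] pointing down, gripper open.
Joint ranges: [-2.6, 2.6], [-0.5, 2.12], [-1.47, 1.34], [0.16, 2.42], [-1.27, 4.41], [0.06, 2.06], [-2.6, 2.6]. Speed limits (rad/s): [2.22, 2.22, 2.79, 2.79, 3.14, 3.14, 3.14].

### API

Orientations are given as a unit quaternion [x, y, z, w].
In Python, from workcell import manip, camera, camera_info, workorder, nets gives the robot as it stands.
- The arm moves only by the tool apply_moves, never from a script. Its argument "commands" is a list of rows, each a list of 5 numbers: the shift along the tool's x, y, z in m, then the turn about the tool's z in degrees, then the gripper command: -1 is fully open, 1 is shut, values between are in proportion. A call has 1 to 5 rows; each row shifts and turns the pose as measured when the row begins, along the tool's axes as they then stand; what a row does not reach is not made up. A row lasts 1/12 s, in which the tool goes at most 41.7 mm and 7.16 degrees, less where a joint would pass 70% of its speed; a pose out of reach is approached as far as the arm can. A call is refused whole if a number of a shift passes 0.0417 or a number of a turn 7.16, either way. A call with a gripper value outside its range is refused whole. The fingers move at their own pace and stop on an object; "squeeze" is the grip in N (left out, the last holds). Time passes only in rows, so rows that do not move let the fingers close. It gives the time, the measured TCP pose, the force and the opening at its end, in the units of the state.
- manip.get_obs(): the state, without advancing time (a new reading comes with each control period).
- camera(name): name is "scene" or "top" or "wrist"; returns (picture, depth): 384x512x3 uint8, red, green, blue; 384x512 float32, m along the optical axis (not along the pixel's ray), 0 where there is no reading.
- camera_info(name): a dict with "camera_matrix" (3x3 intrinsics, pixels), "xyz" and "rotation" of the camera in the world; the wrist camera has in their place "T_tool_cam" (4x4, takes a point from camera to tool coordinates, whose origin is the TCP and whose axes are the flange's). Camera axes: x right, y down, z forward; pixel columns grow to the right and rows downward; lengths in m; the calibration is good to about 2 mm. The wrist camera is an equidistant fisheye: a pixel r from the principal point sees the ray r / f radians off the axis. A picture is of the moment at which its call begins: read the wrist's pose just before it. camera_info takes no time and is no camera call.
- workorder.hand_in(): hands the job in, once; it reports no verdict.
Trained networks look in the newest picture that a camera, given by its name, has taken for a name from the list of things; names that differ only in an ending like _2 or _b are one class to them, and where a whole thing is asked for, a point or a joint stands for the part that bears it (a point fixed in the world has none). Each returns a list of dicts, best first, with "conf" (0 to 1); they miss things now and then, are a little off and sometimes report something else, mostly with a low value. They report only what shows in the picture. A call takes as long as a camera call. They do not tell look-alikes from the thing itself.
- nets.look_for(camera, thing): "rect" ([left, top, width, height] in pixels, round what is visible of it).
- nets.place_of(camera, thing): "xy" ([column, row] in pixels: a listed point, or the origin of a listed thing).
The state is a dict: "clock": time; "joint_pos": joint angles; "joint_velocities": joint speeds; "tau": joint torques, N m; "position": TCP position; "ee_rot": TCP orientation; "ft_force": force on the tool from outside, world axes, zero at the start; "torque": the same for the moment, N m; "grip_width": opening from 0.0 (shut) to 1.0 (fully open).
Only numpy, scipy, OpenCV 4.12 (cv2) and the standard library are available. Lean on these libraries where they do the work, as an engineer would, in place of code of your own. Each camera call takes 0.05 s, during which the arm holds its last target. There are 200 camera calls.

## Working session

There is one attempt and no reset: what is moved stays moved. The work goes in short steps, Python scripts to look and compute and a tool call to move; the robot and the scene stay as the last step left them, time stands still between calls to the robot, and variables do not carry over. Pictures are saved under pics/ and viewed, about 8 in all and at most 12, crops included, and the job is handed in when it is done.

Besides the shell and the picture viewer there is one more tool, called after "Call:" by a JSON object that holds its "op" and its "data", one argument or row to a line. apply_moves: Moves the arm, as the interface text tells. Its arguments: {"type":"object","properties":{"commands":{"type":"array","items":{"type":"array","items":{"type":"number"}}},"squeeze":{"type":"number"}},"required":["commands"]}

```bash
mkdir -p pics; ls
cat > h.py <<'E'
import numpy as np,cv2
from scipy.spatial.transform import Rotation as R
from workcell import manip,camera,camera_info,workorder,nets
def ray(n,px):
    i=camera_info(n);K=np.array(i["camera_matrix"])
    d=np.array([(px[0]-K[0,2])/K[0,0],(px[1]-K[1,2])/K[1,1],1.])
    return np.array(i["xyz"]),np.array(i["rotation"]).reshape(3,3)@d
def atz(n,px,z):
    o,d=ray(n,px);return o+d*(z-o[2])/d[2]
def cloud(n,D):
    i=camera_info(n);K=np.array(i["camera_matrix"]);v,u=np.indices(D.shape)
    P=np.stack([(u-K[0,2])/K[0,0]*D,(v-K[1,2])/K[1,1]*D,D],-1)
    return P@np.array(i["rotation"]).reshape(3,3).T+np.array(i["xyz"])
def save(n,im): cv2.imwrite("pics/"+n+".png",im[:,:,::-1])
E
python3 - <<'E'
from h import *
print(manip.get_obs()); 
for c in("scene","top","wrist"): print(c,camera_info(c))
for n in("top","scene"):
    im,D=camera(n); np.savez(n,im=im,D=D); save(n+"0",im)
    for t in("keyway","shutter_grip","lockbox","key","stand","spare_key","spare_stand","cream_jar"):
        print(n,t,[(np.round(r["xy"]).tolist(),round(r["conf"],2)) for r in nets.place_of(n,t)[:3]])
E
```

```text
pics
{'clock': 0.0, 'joint_pos': array([-1.29664388,  0.33286023, -0.06470448,  1.46093442,  0.02160549,
        1.34990522, -0.08853623]), 'joint_velocities': array([-5.80800090e-04, -7.01931466e-04,  3.54963408e-05, -9.02985822e-04,
        8.85033302e-04, -3.61245729e-03,  1.21322774e-03]), 'tau': array([-5.83805013e-04, -6.25453806e+01,  4.88274184e-02, -3.91602337e+01,
        1.61430269e-02,  1.00747019e-02, -3.12023133e-05]), 'position': array([0.18265505, 0.59732272, 0.23052651]), 'ee_rot': array([ 1.47837277e-01,  9.89011447e-01, -7.02286686e-04, -6.96772901e-05]), 'ft_force': array([ 0.7325402 , -0.08665005,  0.15126533]), 'torque': array([ 0.01543611, -0.03779446,  0.00191189]), 'grip_width': 1.0020759023716}
scene {'camera_matrix': array([[445.17902833,   0.        , 256.15354106],
       [  0.        , 445.17902833, 195.24717869],
       [  0.        ,   0.        ,   1.        ]]), 'xyz': array([1.37643877, 0.4762726 , 0.75788037]), 'rotation': array([ 0.42026277,  0.77271463, -0.41256829, -0.23680945])}
top {'camera_matrix': array([[372.56097109,   0.        , 247.9006
[... 882 characters left out ...]
0.73), ([387.0, 154.0], 0.41)]
top key [([337.0, 140.0], 0.66), ([310.0, 139.0], 0.6), ([322.0, 165.0], 0.51)]
top stand [([323.0, 166.0], 0.91), ([337.0, 218.0], 0.68)]
top spare_key [([336.0, 219.0], 0.39)]
top spare_stand [([335.0, 218.0], 0.83)]
top cream_jar [([189.0, 149.0], 0.65)]
scene keyway [([256.0, 219.0], 0.9)]
scene shutter_grip [([259.0, 210.0], 0.79), ([184.0, 206.0], 0.53)]
scene lockbox [([186.0, 205.0], 0.25)]
scene key [([185.0, 210.0], 0.55), ([153.0, 219.0], 0.5), ([169.0, 229.0], 0.49)]
scene stand [([182.0, 211.0], 0.63)]
scene spare_key [([211.0, 177.0], 0.59)]
scene spare_stand [([208.0, 186.0], 0.79)]
scene cream_jar [([306.0, 248.0], 0.84), ([211.0, 183.0], 0.39)]
```

```bash
sed -i 's/np.array(i\["rotation"\]).reshape(3,3)/R.from_quat(i["rotation"]).as_matrix()/' h.py
python3 - <<'E'
from h import *
t=np.load("top.npz")["im"];s=np.load("scene.npz")["im"]
a=cv2.resize(t[90:270,150:420],(800,533),interpolation=cv2.INTER_CUBIC);save("topc",a)
b=cv2.resize(s[110:300,100:370],(800,563),interpolation=cv2.INTER_CUBIC);save("scenec",b)
E
```

```text
(no output)
```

View pics/topc.png

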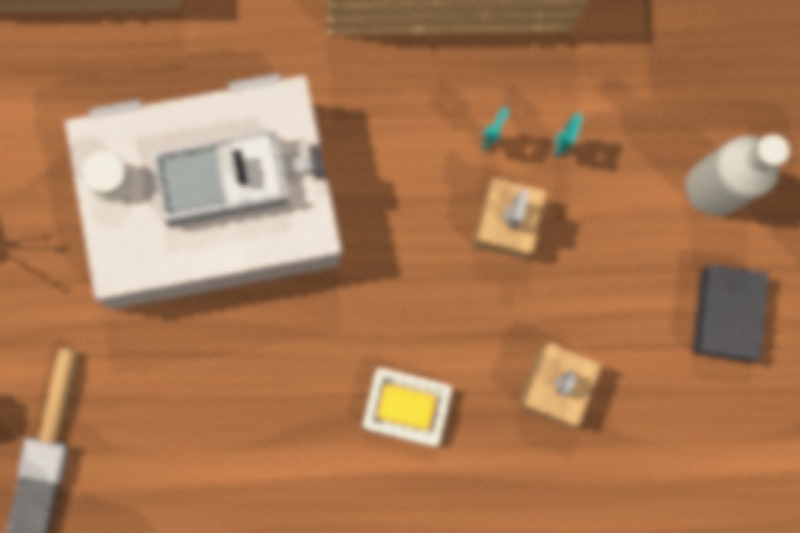

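View pics/scenec.png

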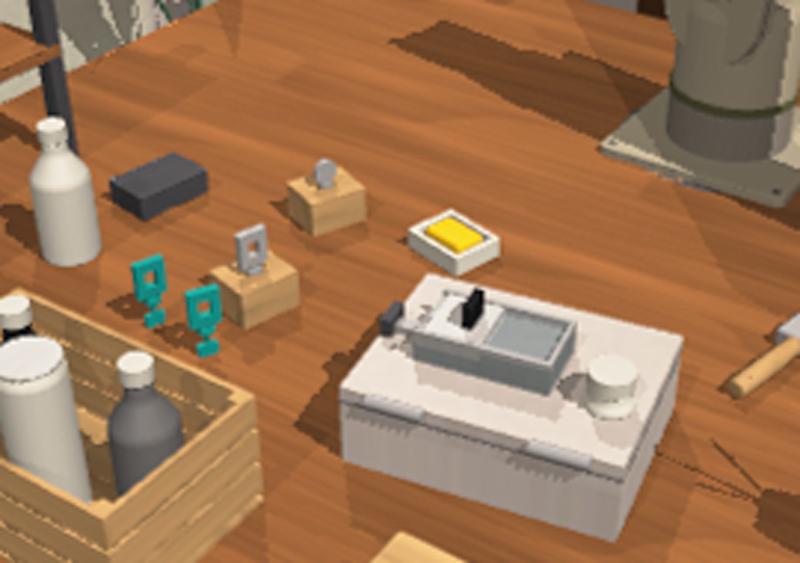

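Run:
```python
from h import *
for n in("top","scene"):
    z=np.load(n+".npz");P=cloud(n,z["D"]);z0=z["D"]>0
    def rect(lo,hi,xlo,xhi,ylo,yhi,lab):
        m=z0&(P[...,2]>lo)&(P[...,2]<hi)&(P[...,0]>xlo)&(P[...,0]<xhi)&(P[...,1]>ylo)&(P[...,1]<yhi)
        q=P[m]
        if len(q)<4: print(n,lab,len(q));return
        (c,s,a)=cv2.minAreaRect((q[:,:2]*1000).astype(np.float32));print(n,lab,len(q),"c",np.round(c,1),"s",np.round(s,1),"a",round(a,1),"z",np.round(np.median(q[:,2]),4))
    if n=="top":
        print("px->world box",atz("top",(217,158),0),"key",atz("top",(323.8,160),.086),"spare",atz("top",(342.4,219),.07),"stand",atz("top",(323,165),.04))
        for nm,px in(("jar",(185,148)),("soap",(287,227)),("lotion",(395,150)),("tin",(397,195)),("keyA",(317,134)),("keyB",(341,137)),("crate",(300,100))):
            v,u=px[1],px[0];print(nm,np.round(P[v,u],3))
    B=atz("top",(217,158),0.04)
    K=atz("top",(323.8,160),.086)
    rect(.07,.09,B[0]-.17,B[0]+.17,B[1]-.17,B[1]+.17,"lid")
    rect(.095,.120,B[0]-.13,B[0]+.13,B[1]-.15,B[1]+.15,"case")
    rect(.122,.14,B[0]-.1,B[0]+.1,B[1]-.15,B[1]+.1,"grip")
    rect(.03,.05,K[0]-.06,K[0]+.06,K[1]-.06,K[1]+.06,"stand")
    rect(.052,.1,K[0]-.04,K[0]+.04,K[1]-.04,K[1]+.04,"key")
```

```text
px->world box [0.61010154 0.06600361 0.        ] key [ 0.57884988 -0.24745813  0.086     ] spare [ 0.41026509 -0.29591399  0.07      ] stand [ 0.57381148 -0.25378927  0.04      ]
jar [0.614 0.146 0.114]
soap [ 0.392 -0.142  0.03 ]
lotion [ 0.602 -0.448  0.098]
tin [ 0.481 -0.47   0.034]
keyA [ 0.659 -0.233  0.077]
keyB [ 0.649 -0.303  0.074]
crate [ 0.792 -0.198  0.003]
top lid 3828 c [611.8  58.5] s [189.1 241.3] a 10.0 z 0.0818
top case 1226 c [610.6  51.6] s [ 73.7 225.1] a 7.5 z 0.1098
top grip 40 c [615.1  18.5] s [29.6  9.2] a 10.4 z 0.135
top stand 357 c [ 581.9 -251.1] s [55.7 65.6] a 74.6 z 0.0417
top key 55 c [ 581.6 -250.9] s [ 8.2 30.1] a 73.7 z 0.0849
scene lid 3324 c [609.6  58.2] s [193.9 242.5] a 9.8 z 0.0795
scene case 1273 c [610.2  52.4] s [ 76.  227.7] a 7.7 z 0.1069
scene grip 52 c [616.   19.8] s [31.1  9.5] a 6.8 z 0.1317
scene stand 282 c [ 581.2 -251.2] s [64.2 68.1] a 72.9 z 0.0387
scene key 114 c [ 581.6 -249.7] s [15.1 33.2] a 67.8 z 0.0719
```

```bash
cat >> h.py <<'E'
def to(x,y,z,yaw):
    """remaining shift in tool axes (mm) and turn about tool z (deg) to put TCP at x,y,z, tool y-axis at yaw deg"""
    o=manip.get_obs();M=R.from_quat(o["ee_rot"]).as_matrix()
    d=M.T@(np.array([x,y,z])-o["position"])
    cy=np.degrees(np.arctan2(M[1,1],M[0,1]));t=(cy-yaw+180)%360-180
    print("t %.2f pos %s yaw %.2f tilt %.2f"%(o["clock"],np.round(o["position"]*1e3,1),cy,np.degrees(np.arccos(-M[2,2]))),"F",np.round(o["ft_force"],1),"T",np.round(o["torque"],2),"g %.3f"%o["grip_width"],"j7 %.2f"%o["joint_pos"][6])
    print("  shift mm",np.round(d*1e3,1),"turn %.1f"%t)
E
python3 - <<'E'
from h import *
z=np.load("top.npz");P=cloud("top",z["D"]);m=((P[...,2]>.12)&(P[...,2]<.5)&(z["D"]>0)).astype(np.uint8)
n,l,s,c=cv2.connectedComponentsWithStats(m)
for i in range(1,n):
    if s[i,4]>15:
        q=P[l==i];print(s[i,4],np.round(q.min(0),2),np.round(q.max(0),2))
to(.60,.02,.30,100)
E
```

```text
393 [ 0.86 -0.22  0.12] [ 0.92 -0.17  0.16]
139 [ 0.83 -0.14  0.12] [ 0.86 -0.11  0.16]
139 [ 0.83 -0.27  0.12] [ 0.86 -0.24  0.16]
5776 [ 0.47 -0.74  0.12] [ 0.73 -0.61  0.31]
131 [ 0.6  -0.48  0.12] [ 0.63 -0.45  0.16]
39 [0.59 0.37 0.12] [0.61 0.39 0.21]
40 [0.6  0.01 0.12] [0.63 0.02 0.14]
19 [0.58 0.34 0.12] [0.59 0.36 0.22]
28 [0.55 0.37 0.12] [0.58 0.38 0.21]
2142 [0.31 0.58 0.12] [0.53 0.59 0.23]
433 [0.39 0.38 0.12] [0.44 0.43 0.18]
1812 [ 0.02 -0.09  0.12] [0.09 0.08 0.4 ]
t 0.90 pos [182.8 597.7 231.4] yaw 73.00 tilt 0.01 F [-0.   0.4  0.5] T [-0.01  0.02  0.  ] g 1.002 j7 -0.09
  shift mm [-567.9 -430.4  -68.7] turn -27.0
```

Call:
{"op": "apply_moves", "data": {
  "commands": [
    [-0.024,-0.017,-0.02,0,-1],
    [-0.03,-0.022,-0.015,0,-1],
    [-0.034,-0.024,-0.01,0,-1],
    [-0.034,-0.024,-0.01,0,-1],
    [-0.034,-0.024,-0.01,0,-1]
  ]
}}

```text
clock: 1.32
position: [0.293, 0.4487, 0.2935]
ee_rot: [0.139, 0.99, -0.002, -0.003]
ft_force: [0.2, 1.2, 0.8]
grip_width: 1.001
```

Call:
{"op": "apply_moves", "data": {
  "commands": [
    [-0.034,-0.024,-0.005,-3,-1],
    [-0.034,-0.026,0,-3,-1],
    [-0.033,-0.026,0,-3,-1],
    [-0.031,-0.028,0,-3,-1],
    [-0.03,-0.03,0,-3,-1]
  ]
}}

```text
clock: 1.73
position: [0.4273, 0.2896, 0.3024]
ee_rot: [0.004, 1.0, 0.002, -0.001]
ft_force: [1.5, 0.9, -0.1]
grip_width: 1.0
```

Call:
{"op": "apply_moves", "data": {
  "commands": [
    [-0.028,-0.03,0,-3,-1],
    [-0.028,-0.031,0,-3,-1],
    [-0.026,-0.031,0,-3,-1],
    [-0.024,-0.031,0,-3,-1],
    [-0.01,-0.02,0,0,-1]
  ]
}}

```text
clock: 2.15
position: [0.5596, 0.1488, 0.3037]
ee_rot: [-0.106, 0.994, 0.002, 0.002]
ft_force: [0.6, -0.5, 0.0]
grip_width: 0.998
```

```bash
python3 -c "
from h import *
to(.60,.02,.30,100)"
```

```text
t 2.15 pos [559.6 148.8 303.7] yaw 102.19 tilt 0.32 F [ 0.6 -0.5  0. ] T [-0.03 -0.02  0.01] g 0.998 j7 1.50
  shift mm [ -12.2 -134.5    3.2] turn 2.2
```

Call:
{"op": "apply_moves", "data": {
  "commands": [
    [-0.004,-0.036,0.01,0.5,-1],
    [-0.004,-0.036,0.01,0.5,-1],
    [-0.004,-0.036,0.01,0.5,-1],
    [0,-0.02,0.01,0,-1],
    [0,0,0,0,-1]
  ]
}}

```text
clock: 2.57
position: [0.6013, 0.0147, 0.2621]
ee_rot: [-0.09, 0.996, 0.001, 0.003]
ft_force: [0.1, 0.6, -0.3]
grip_width: 0.997
```

```bash
cat >> h.py <<'E'
def wpix(p,o):
    i=camera_info("wrist");K=np.array(i["camera_matrix"]);T=np.array(i["T_tool_cam"])
    q=R.from_quat(o["ee_rot"]).as_matrix().T@(np.array(p)-o["position"]);c=T[:3,:3].T@(q-T[:3,3])
    th=np.arctan2(np.hypot(c[0],c[1]),c[2]);ph=np.arctan2(c[1],c[0])
    return K[0,2]+K[0,0]*th*np.cos(ph),K[1,2]+K[0,0]*th*np.sin(ph)
def wcloud(D,o):
    i=camera_info("wrist");K=np.array(i["camera_matrix"]);T=np.array(i["T_tool_cam"])
    v,u=np.indices(D.shape);a=(u-K[0,2])/K[0,0];b=(v-K[1,2])/K[0,0];th=np.hypot(a,b)+1e-9
    k=np.tan(np.minimum(th,1.4))/th;c=np.stack([a*k*D,b*k*D,D],-1)
    M=R.from_quat(o["ee_rot"]).as_matrix()
    return (c@T[:3,:3].T+T[:3,3])@M.T+o["position"]
def mrect(P,D,lo,hi,cx,cy,r,lab):
    q=P[(D>0)&(P[...,2]>lo)&(P[...,2]<hi)&(abs(P[...,0]-cx)<r)&(abs(P[...,1]-cy)<r)]
    if len(q)<5: print(lab,len(q));return
    c,s,a=cv2.minAreaRect((q[:,:2]*1e3).astype(np.float32));print(lab,len(q),"c",np.round(c,1),"s",np.round(s,1),"a %.1f"%a,"z %.4f"%np.median(q[:,2]))
E
python3 - <<'E'
from h import *
to(.60,.02,.26,100)
o=manip.get_obs();im,D=camera("wrist");P=wcloud(D,o);save("w1",im);np.savez("w1",im=im,D=D,P=P)
mrect(P,D,.122,.14,.615,.02,.05,"grip")
mrect(P,D,.102,.113,.615,.02,.12,"case")
mrect(P,D,.074,.086,.61,.058,.18,"lid")
print(wpix([.6194,.0092,.105],o),wpix([.616,.019,.1335],o),nets.place_of("wrist","shutter_grip"),nets.place_of("wrist","keyway"))
E
```

```text
t 2.57 pos [601.3  14.7 262.1] yaw 100.32 tilt 0.35 F [ 0.1  0.6 -0.3] T [-0.01  0.01  0.  ] g 0.997 j7 1.74
  shift mm [0.3 5.4 2.1] turn 0.3
grip 341 c [612.8  16.2] s [29.7  9.8] a 10.3 z 0.1326
case 6924 c [606.4  58. ] s [ 68.9 164.9] a 10.3 z 0.1080
lid 20555 c [643.4  43. ] s [248.6 278.7] a 10.0 z 0.0796
(np.float64(247.22791020348922), np.float64(189.22238519262407)) (np.float64(257.24336358162367), np.float64(196.73040938396326)) [{'xy': [256.3, 190.5], 'conf': 0.86}, {'xy': [497.8, 99.4], 'conf': 0.67}] [{'xy': [494.3, 98.5], 'conf': 0.55}]
```

View pics/w1.png

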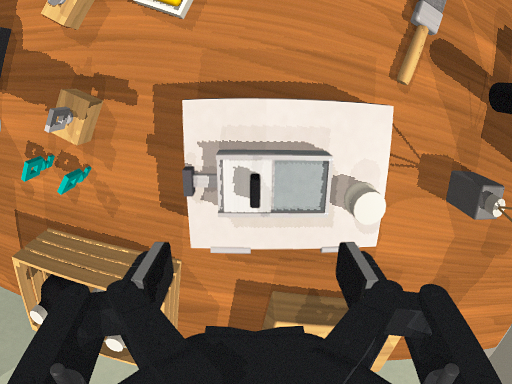

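Call:
{"op": "apply_moves", "data": {
  "commands": [
    [-0.005,0,0.036,0.3,-0.3],
    [-0.004,0,0.036,0,-0.3],
    [-0.003,0,0.036,0,-0.3],
    [-0.001,0,0.02,0,-0.3],
    [0,0,0.005,0,-0.3]
  ]
}}

```text
clock: 3.13
position: [0.6194, 0.0377, 0.1337]
ee_rot: [-0.098, 0.995, 0.006, 0.011]
ft_force: [-0.8, 0.2, 0.1]
grip_width: 0.651
```

```bash
python3 -c "
from h import *
to(.614,.0175,.115,100)"
```

```text
t 3.13 pos [619.4  37.7 133.7] yaw 101.25 tilt 1.41 F [-0.8  0.2  0.1] T [0.02 0.03 0.02] g 0.651 j7 1.77
  shift mm [  9.6 -18.9  18.3] turn 1.2
```

Call:
{"op": "apply_moves", "data": {
  "commands": [
    [0.004,-0.008,0,0.6,-0.3],
    [0.004,-0.008,0,0.6,-0.3],
    [0.001,-0.003,0,0,-0.3],
    [0,0,0,0,-0.3]
  ]
}}

```text
clock: 3.47
position: [0.6142, 0.0203, 0.1365]
ee_rot: [-0.09, 0.996, 0.007, 0.012]
ft_force: [0.4, 1.1, 0.2]
grip_width: 0.651
```

```bash
python3 -c "
from h import *
to(.614,.0175,.115,100)"
```

```text
t 3.47 pos [614.2  20.3 136.5] yaw 100.30 tilt 1.56 F [0.4 1.1 0.2] T [ 0.02 -0.01 -0.04] g 0.651 j7 1.78
  shift mm [ 1.2 -2.9 21.5] turn 0.3
```

Call:
{"op": "apply_moves", "data": {
  "commands": [
    [0.001,-0.002,0.008,0.3,-0.3],
    [0,-0.001,0.008,0,-0.3],
    [0,0,0.005,0,-0.3],
    [0,0,0,0,0.3]
  ]
}}

```text
clock: 3.8
position: [0.6163, 0.0166, 0.1176]
ee_rot: [-0.086, 0.996, 0.007, 0.015]
ft_force: [0.5, 0.1, -0.6]
grip_width: 0.522
```

```bash
python3 -c "
from h import *
to(.614,.0175,.115,100)"
```

```text
t 3.80 pos [616.3  16.6 117.6] yaw 99.89 tilt 1.94 F [ 0.5  0.1 -0.6] T [ 0.    0.03 -0.03] g 0.522 j7 1.79
  shift mm [2.1 1.3 2.6] turn -0.1
```

Call:
{"op": "apply_moves", "data": {
  "commands": [
    [0,0,0.001,0,1],
    [0,0,0,0,1],
    [0,0,0,0,1],
    [0,0,0,0,1]
  ],
  "squeeze": 25
}}

```text
clock: 4.13
position: [0.6161, 0.0168, 0.1161]
ee_rot: [-0.086, 0.996, 0.007, 0.015]
ft_force: [-0.8, -0.1, 0.1]
grip_width: 0.111
```

```bash
python3 -c "
from h import *
to(.614,.0175,.115,100)
print(R.from_quat(manip.get_obs()['ee_rot']).as_matrix().round(3))"
```

```text
t 4.13 pos [616.1  16.8 116.1] yaw 99.92 tilt 1.88 F [-0.8 -0.1  0.1] T [-0.31  0.18 -0.04] g 0.111 j7 1.79
  shift mm [2.  1.  1.1] turn -0.1
[[-0.985 -0.172  0.028]
 [-0.172  0.985  0.017]
 [-0.03   0.012 -0.999]]
```

Call:
{"op": "apply_moves", "data": {
  "commands": [
    [0,0.01,0,0,1],
    [0,0.012,0,0,1],
    [0,0.012,0,0,1],
    [0,0.01,0,0,1],
    [0,0.006,0,0,1]
  ]
}}

```text
clock: 4.55
position: [0.6073, 0.067, 0.1161]
ee_rot: [-0.085, 0.996, 0.006, 0.015]
ft_force: [1.4, -2.6, -2.7]
grip_width: 0.108
```

```bash
python3 -c "
from h import *
to(.6055,.076,.116,100)"
```

```text
t 4.55 pos [607.3  67.  116.1] yaw 99.75 tilt 1.83 F [ 1.4 -2.6 -2.7] T [-0.57 -0.31  0.08] g 0.108 j7 1.69
  shift mm [0.2 9.1 0.2] turn -0.3
```

Call:
{"op": "apply_moves", "data": {
  "commands": [
    [0,0.005,0,-0.2,1],
    [0,0.004,0,0,1],
    [0,0.004,0,0,1],
    [0,0.004,0,0,1]
  ]
}}

```text
clock: 4.88
position: [0.6058, 0.0755, 0.1161]
ee_rot: [-0.084, 0.996, -0.001, 0.016]
ft_force: [5.5, -12.7, -4.4]
grip_width: 0.106
```

```bash
python3 -c "
from h import *
to(.6055,.076,.116,100)"
```

```text
t 4.88 pos [605.8  75.5 116.1] yaw 99.66 tilt 1.86 F [  5.5 -12.7  -4.4] T [-2.67 -1.02  0.05] g 0.106 j7 1.66
  shift mm [0.2 0.5 0.1] turn -0.3
```

Call:
{"op": "apply_moves", "data": {
  "commands": [
    [0,0.005,0,0,1],
    [0,0.005,0,0,1]
  ]
}}

```text
clock: 5.05
position: [0.6058, 0.0756, 0.1161]
ee_rot: [-0.08, 0.997, -0.007, 0.017]
ft_force: [5.0, -15.5, -3.7]
grip_width: 0.107
```

```bash
python3 -c "
from h import *
to(.6055,.076,.116,100)"
```

```text
t 5.05 pos [605.8  75.6 116.1] yaw 99.19 tilt 2.14 F [  5.  -15.5  -3.7] T [-3.08 -1.05  0.19] g 0.107 j7 1.64
  shift mm [0.2 0.5 0. ] turn -0.8
```

Call:
{"op": "apply_moves", "data": {
  "commands": [
    [0,-0.001,0,0,0.5],
    [0,0,0,0,0.5],
    [0,0,-0.02,0,0.5],
    [0,0,-0.03,0,0.5],
    [0,0,-0.03,0,0.5]
  ]
}}

```text
clock: 5.47
position: [0.599, 0.0765, 0.1921]
ee_rot: [-0.08, 0.997, -0.008, 0.011]
ft_force: [0.8, 0.6, -0.2]
grip_width: 0.248
```

```bash
python3 -c "
from h import *
to(.60,.02,.26,100)
print(R.from_quat(manip.get_obs()['ee_rot']).as_matrix().round(3))"
```

```text
t 5.47 pos [599.   76.5 192.1] yaw 99.18 tilt 1.55 F [ 0.8  0.6 -0.2] T [ 0.04 -0.01  0.03] g 0.248 j7 1.61
  shift mm [  6.7 -57.1 -67.1] turn -0.8
[[-0.987 -0.16   0.024]
 [-0.16   0.987 -0.013]
 [-0.021 -0.017 -1.   ]]
```

Call:
{"op": "apply_moves", "data": {
  "commands": [
    [0.002,-0.02,-0.02,-0.8,0],
    [0.002,-0.025,-0.02,0,0],
    [0,-0.012,-0.01,0,-1],
    [0,0,0,0,-1]
  ]
}}

```text
clock: 5.8
position: [0.6052, 0.0251, 0.2525]
ee_rot: [-0.091, 0.996, -0.004, 0.016]
ft_force: [0.4, -1.0, -0.2]
grip_width: 0.77
```

Run:
```python
from h import *
to(.60,.02,.26,100)
o=manip.get_obs();im,D=camera("wrist");P=wcloud(D,o);np.savez("w2",im=im,D=D,P=P,pos=o["position"],rot=o["ee_rot"])
mrect(P,D,.122,.14,.605,.076,.05,"grip")
mrect(P,D,.102,.113,.615,.02,.12,"case")
k=nets.place_of("wrist","keyway");print(k,wpix([.6176,.0086,.105],o))
if k:
  for a in k:
    u,v=map(round,a["xy"]);print(P[v,u].round(4))
u,v=map(int,wpix([.6176,.0086,.105],o))
save("w2c",cv2.resize(im[v-60:v+60,u-50:u+110],(800,600),interpolation=cv2.INTER_CUBIC));print(u,v)
```

```text
t 5.80 pos [605.2  25.1 252.5] yaw 100.48 tilt 1.87 F [ 0.4 -1.  -0.2] T [-0.02  0.03  0.01] g 0.770 j7 1.72
  shift mm [ 5.8 -4.1 -7.6] turn 0.5
grip 383 c [602.8  73. ] s [28.3 10.7] a 10.0 z 0.1327
case 7334 c [606.3  57.6] s [ 70.5 166. ] a 8.8 z 0.1079
[{'xy': [238.0, 177.8], 'conf': 0.97}] (np.float64(239.15952315656492), np.float64(181.46603129580535))
[0.6208 0.0066 0.0841]
239 181
```

View pics/w2c.png

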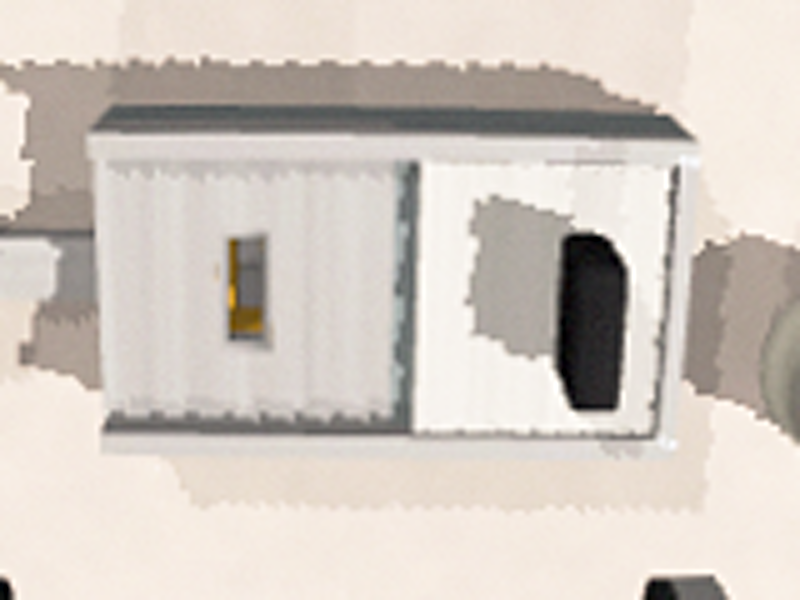

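Run:
```python
from h import *
o=manip.get_obs()
def wray(px,z):
    i=camera_info("wrist");K=np.array(i["camera_matrix"]);T=np.array(i["T_tool_cam"])
    a=np.array([px[0]-K[0,2],px[1]-K[1,2]])/K[0,0];t=np.hypot(*a)
    d=np.array([*(a/t*np.sin(t)),np.cos(t)]);M=R.from_quat(o["ee_rot"]).as_matrix()
    d=M@T[:3,:3]@d;c=M@T[:3,3]+o["position"];return (c+d*(z-c[2])/d[2]).round(4)
yd=np.array([-.1754,.9845]);xd=np.array([.9845,.1754])
k=wray((238.6,178.4),.105);print("keyway wrist",k,"bx",k[:2]@xd,"by",k[:2]@yd)
c=lambda u,v:(189+u/5,121+v/5)
for n,p,z in(("rail top-left",c(90,146),.111),("rail bot-left",c(104,440),.111),("rail top-right",c(697,150),.111),("rail bot-right",c(675,445),.111),("plate L",c(415,300),.1095),("plate R",c(662,300),.1095),("grip L",c(557,300),.1335),("grip R",c(626,300),.1335)):
    q=wray(p,z)[:2];print(n,q,"bx %.4f by %.4f"%(q@xd,q@yd))
for n in("scene","top"):
    im,D=camera(n);P=cloud(n,D);np.savez(n+"2",im=im,D=D);mrect(P,D,.122,.14,.605,.076,.03,n+" grip")
    z=np.load(n+".npz");
    k=nets.place_of(n,"keyway");print(n,k,[atz(n,a["xy"],.105).round(4) for a in k])
```

```text
keyway wrist [0.6123 0.0099 0.105 ] bx 0.6045458100000001 by -0.09765086999999999
rail top-left [ 0.588  -0.0249] bx 0.5745 by -0.1276
rail bot-left [ 0.6483 -0.0137] bx 0.6358 by -0.1272
rail top-right [0.5663 0.0907] bx 0.5734 by -0.0100
rail bot-right [0.6273 0.1023] bx 0.6355 by -0.0093
plate L [0.6073 0.0429] bx 0.6054 by -0.0643
plate R [0.5978 0.0918] bx 0.6046 by -0.0145
grip L [0.5952 0.0657] bx 0.5975 by -0.0397
grip R [0.5927 0.0783] bx 0.5972 by -0.0269
scene grip 50 c [604.7  76. ] s [28.9  9.4] a 12.3 z 0.1314
scene [{'xy': [255.8, 220.7], 'conf': 0.91}] [array([0.6236, 0.0138, 0.105 ])]
top grip 0
top [{'xy': [231.4, 147.9], 'conf': 0.84}] [array([0.6143, 0.0158, 0.105 ])]
```

Run:
```python
from h import *
z=np.load("w2.npz");o=manip.get_obs();print(z["pos"],z["rot"],o["position"],o["ee_rot"],np.abs(o["joint_velocities"]).max())
to(.604,.074,.140,100)
```

```text
[0.60517089 0.02508871 0.25250329] [-0.09136055  0.99568466 -0.00420128  0.01573744] [0.60345199 0.02832173 0.24835045] [-0.09343642  0.99553589 -0.00432808  0.01261735] 0.005896184745270508
t 6.10 pos [603.5  28.3 248.4] yaw 100.72 tilt 1.53 F [ 0.1 -0.3 -0.6] T [-0.    0.03  0.02] g 0.999 j7 1.72
  shift mm [ -6.4  46.  108. ] turn 0.7
```

Call:
{"op": "apply_moves", "data": {
  "commands": [
    [-0.002,0.015,0.025,0.4,0],
    [-0.002,0.015,0.03,0.3,0],
    [-0.001,0.012,0.025,0,0.2],
    [0,0.004,0.015,0,0.2],
    [0,0,0,0,0.2]
  ]
}}

```text
clock: 6.52
position: [0.6009, 0.0791, 0.1461]
ee_rot: [-0.089, 0.996, -0.004, 0.011]
ft_force: [-0.4, -1.0, -0.1]
grip_width: 0.399
```

Run:
```python
from h import *
to(.604,.074,.116,100)
```

```text
t 6.52 pos [600.9  79.1 146.1] yaw 100.16 tilt 1.37 F [-0.4 -1.  -0.1] T [ 0.04  0.04 -0.01] g 0.399 j7 1.65
  shift mm [-1.5 -5.3 30.2] turn 0.2
```

Call:
{"op": "apply_moves", "data": {
  "commands": [
    [-0.002,-0.003,0.01,0,0.2],
    [-0.002,-0.002,0.01,0,0.2],
    [0,-0.001,0.008,0,0.2],
    [0,0,0.002,0,0.2],
    [0,0,0,0,1]
  ]
}}

```text
clock: 6.93
position: [0.6073, 0.0731, 0.1137]
ee_rot: [-0.089, 0.996, -0.005, 0.011]
ft_force: [0.3, -0.2, 0.5]
grip_width: 0.271
```

Call:
{"op": "apply_moves", "data": {
  "commands": [
    [0,0,0,0,1],
    [0,0,0,0,1],
    [0,0,0,0,1]
  ]
}}

```text
clock: 7.18
position: [0.6075, 0.0727, 0.1141]
ee_rot: [-0.088, 0.996, -0.004, 0.011]
ft_force: [2.7, 0.6, -6.7]
grip_width: 0.109
```

Run:
```python
from h import *
to(.6058,.0756,.116,100)
```

```text
t 7.18 pos [607.5  72.7 114.1] yaw 100.12 tilt 1.34 F [ 2.7  0.6 -6.7] T [ 0.26 -0.31 -0.01] g 0.109 j7 1.67
  shift mm [ 1.1  3.2 -2. ] turn 0.1
```

Call:
{"op": "apply_moves", "data": {
  "commands": [
    [0,0.004,0,0,1],
    [0,0.004,0,0,1],
    [0,0.004,0,0,1],
    [0,0.004,0,0,1]
  ]
}}

```text
clock: 7.52
position: [0.607, 0.0755, 0.1141]
ee_rot: [-0.083, 0.996, -0.012, 0.013]
ft_force: [4.9, -11.9, -7.0]
grip_width: 0.11
```

Run:
```python
from h import *
to(.6058,.0756,.116,100)
```

```text
t 7.52 pos [607.   75.5 114.1] yaw 99.49 tilt 1.98 F [  4.9 -11.9  -7. ] T [-2.03 -0.84  0.21] g 0.110 j7 1.64
  shift mm [ 1.1  0.3 -2. ] turn -0.5
```

Call:
{"op": "apply_moves", "data": {
  "commands": [
    [0,0.003,0,0,0.4],
    [0,0.002,0,0,0.3],
    [0,0,0,0,0.3],
    [0,0,-0.015,0,0.3],
    [0,0,-0.025,0,0.3]
  ]
}}

```text
clock: 7.93
position: [0.6032, 0.0817, 0.1522]
ee_rot: [-0.083, 0.996, -0.013, 0.01]
ft_force: [0.1, 0.7, 0.9]
grip_width: 0.352
```

Call:
{"op": "apply_moves", "data": {
  "commands": [
    [0.001,-0.012,-0.025,-0.5,0],
    [0.001,-0.018,-0.025,0,0],
    [0.001,-0.018,-0.025,0,-1],
    [0,0,0,0,-1],
    [0,0,0,0,-1]
  ]
}}

```text
clock: 8.35
position: [0.6083, 0.0391, 0.2387]
ee_rot: [-0.091, 0.996, -0.01, 0.015]
ft_force: [-1.0, 1.0, -1.4]
grip_width: 0.905
```

```bash
cat >> h.py <<'E'
def wray(px,z,o):
    i=camera_info("wrist");K=np.array(i["camera_matrix"]);T=np.array(i["T_tool_cam"])
    a=np.array([px[0]-K[0,2],px[1]-K[1,2]])/K[0,0];t=np.hypot(*a)
    d=np.array([*(a/t*np.sin(t)),np.cos(t)]);M=R.from_quat(o["ee_rot"]).as_matrix()
    d=M@T[:3,:3]@d;c=M@T[:3,3]+o["position"];return (c+d*(z-c[2])/d[2]).round(4)
E
python3 - <<'E'
from h import *
camera("scene");camera("scene")
to(.60,.02,.26,100)
o=manip.get_obs();im,D=camera("wrist");P=wcloud(D,o);np.savez("w3",im=im,D=D,P=P,pos=o["position"],rot=o["ee_rot"])
print(np.abs(o["joint_velocities"]).max(), manip.get_obs()["position"]-o["position"])
mrect(P,D,.122,.14,.605,.076,.05,"grip")
k=nets.place_of("wrist","keyway");u,v=k[0]["xy"];print(k,wray((u,v),.105,o),wpix([.6176,.0086,.105],o))
u,v=int(u),int(v);print(u,v)
save("w3c",cv2.resize(im[v-60:v+60,u-50:u+110],(800,600),interpolation=cv2.INTER_CUBIC))
E
```

```text
t 8.45 pos [608.2  38.9 238. ] yaw 100.41 tilt 2.03 F [-0.9  1.   0.3] T [ 0.01 -0.01 -0.01] g 1.002 j7 1.69
  shift mm [ 11.  -17.7 -21.9] turn 0.4
0.023075552660509917 [-0.00046646  0.00039773 -0.00093586]
grip 415 c [603.   72.8] s [28.7 10.5] a 10.0 z 0.1327
[{'xy': [222.6, 179.9], 'conf': 0.86}] [0.6172 0.0047 0.105 ] (np.float64(226.4634884422403), np.float64(181.02160367114206))
222 179
```

View pics/w3c.png

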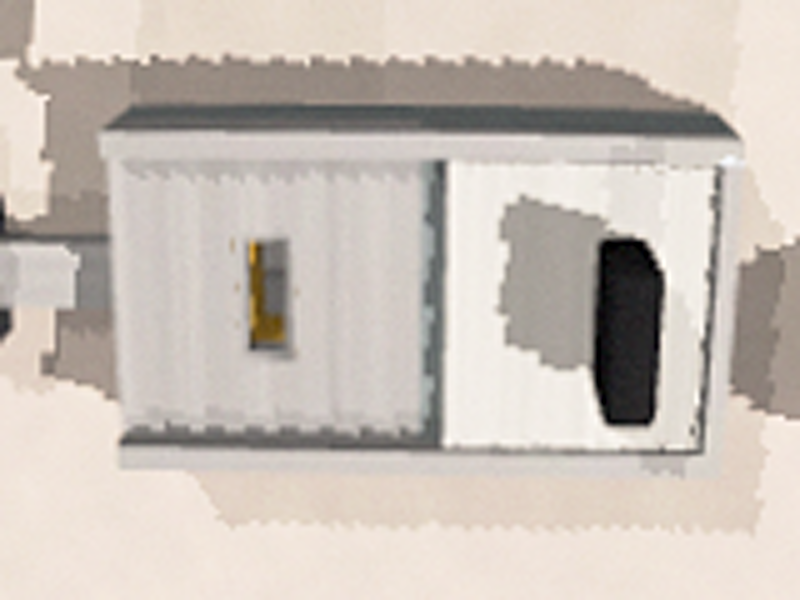

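Call:
{"op": "apply_moves", "data": {
  "commands": [
    [-0.006,-0.025,0,3,-1],
    [-0.003,-0.035,0,4,-1],
    [0.0,-0.035,0,4,-1],
    [0.002,-0.035,0,4,-1],
    [0.005,-0.035,0,4,-1]
  ]
}}

```text
clock: 8.97
position: [0.6188, -0.111, 0.2323]
ee_rot: [0.068, 0.998, -0.006, 0.01]
ft_force: [0.9, -0.5, -1.2]
grip_width: 1.0
```

Run:
```python
from h import *
to(.5816,-.2505,.219,73.7)
z=np.load("w3.npz");o=dict(position=z["pos"],ee_rot=z["rot"]);xd=np.array([.9845,.1754]);yd=np.array([-.1754,.9845])
q=wray((225.8,177.8),.105,o);print(q,q[:2]@xd,q[:2]@yd)
```

```text
t 8.97 pos [ 618.8 -111.   232.3] yaw 82.22 tilt 1.29 F [ 0.9 -0.5 -1.2] T [0.01 0.   0.01] g 1.000 j7 1.67
  shift mm [  18.3 -143.1   14.5] turn 8.5
[0.6151 0.0073 0.105 ] 0.60684637 -0.10070169
```

Call:
{"op": "apply_moves", "data": {
  "commands": [
    [0.003,-0.035,0.003,2.5,-1],
    [0.004,-0.035,0.003,2,-1],
    [0.004,-0.03,0.003,2,-1],
    [0.003,-0.02,0.002,1,-1],
    [0,0,0,0,-1]
  ]
}}

```text
clock: 9.38
position: [0.5764, -0.2361, 0.2158]
ee_rot: [0.141, 0.99, -0.007, 0.005]
ft_force: [-0.6, -1.1, -1.0]
grip_width: 0.999
```

Call:
{"op": "apply_moves", "data": {
  "commands": [
    [0,0,0,0,-1],
    [0,0,0,0,-1]
  ]
}}

```text
clock: 9.55
position: [0.5756, -0.2356, 0.2138]
ee_rot: [0.142, 0.99, -0.007, 0.004]
ft_force: [-0.0, 0.4, -0.8]
grip_width: 1.0
```

Run:
```python
from h import *
to(.5816,-.2505,.219,73.7)
o=manip.get_obs();im,D=camera("wrist");P=wcloud(D,o);np.savez("w4",im=im,D=D,P=P,pos=o["position"],rot=o["ee_rot"])
print(manip.get_obs()["position"]-o["position"])
mrect(P,D,.076,.1,.5816,-.2505,.04,"key")
mrect(P,D,.035,.045,.5816,-.2505,.06,"stand")
print([(a["xy"],a["conf"]) for a in nets.place_of("wrist","key")]);print(wpix([.5816,-.2505,.086],o))
u,v=map(int,wpix([.5816,-.2505,.086],o));print(u,v)
save("w4c",cv2.resize(im[v-60:v+60,u-80:u+80],(800,600),interpolation=cv2.INTER_CUBIC))
```

```text
t 9.55 pos [ 575.6 -235.6  213.8] yaw 73.72 tilt 0.87 F [-0.   0.4 -0.8] T [ 0.01  0.02 -0.03] g 1.000 j7 1.76
  shift mm [-10.  -12.6  -5. ] turn 0.0
[ 3.47621497e-04  7.74809832e-04 -7.11838475e-05]
key 280 c [ 580.2 -253.4] s [ 8.1 30.4] a 74.8 z 0.0854
stand 2455 c [ 580.4 -253.8] s [54.8 64.9] a 74.5 z 0.0395
[([271.5, 226.3], 0.61), ([244.1, 171.3], 0.6), ([222.9, 237.4], 0.59)]
(np.float64(244.55846201768944), np.float64(190.517398522282))
244 190
```

View pics/w4c.png

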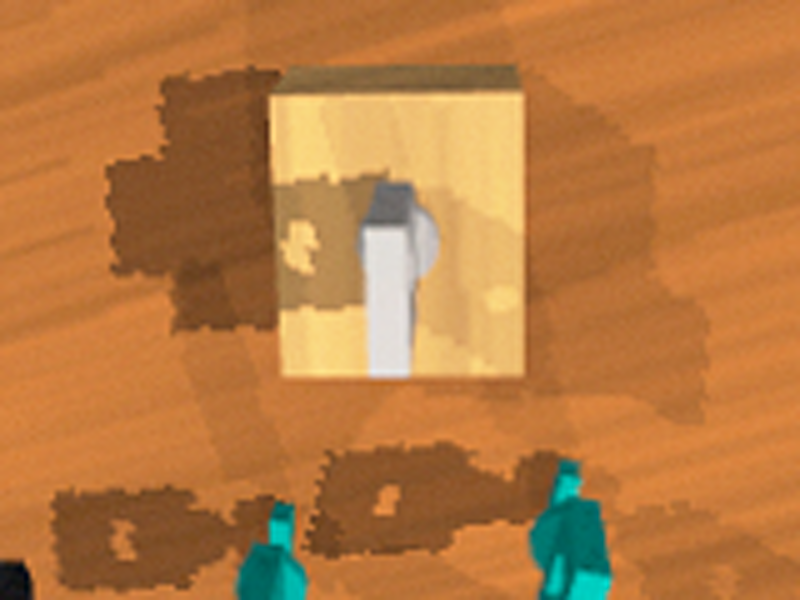

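Call:
{"op": "apply_moves", "data": {
  "commands": [
    [-0.003,-0.005,0.015,0,-0.3],
    [-0.003,-0.005,0.02,0,-0.3],
    [-0.002,-0.004,0.02,0,-0.3],
    [-0.001,-0.002,0.015,0,-0.3],
    [0,0,0,0,-0.3]
  ]
}}

```text
clock: 10.07
position: [0.5864, -0.2454, 0.1425]
ee_rot: [0.134, 0.991, -0.005, 0.006]
ft_force: [0.1, 0.4, -0.8]
grip_width: 0.653
```

Run:
```python
from h import *
to(.5805,-.2518,.054,74.6)
```

```text
t 10.07 pos [ 586.4 -245.4  142.5] yaw 74.63 tilt 0.87 F [ 0.1  0.4 -0.8] T [ 0.06 -0.   -0.02] g 0.653 j7 1.82
  shift mm [ 5.1 -7.  88.5] turn 0.0
```

Call:
{"op": "apply_moves", "data": {
  "commands": [
    [0.003,-0.004,0.012,0,-0.3],
    [0.002,-0.002,0.015,0,-0.3],
    [0.001,-0.002,0.012,0,-0.3],
    [0,0,0,0,-0.3]
  ]
}}

```text
clock: 10.4
position: [0.582, -0.247, 0.1037]
ee_rot: [0.13, 0.992, -0.004, 0.007]
ft_force: [-0.1, -0.2, -0.9]
grip_width: 0.648
```

Run:
```python
from h import *
to(.5805,-.2518,.054,74.6)
```

```text
t 10.40 pos [ 582.  -247.   103.7] yaw 75.10 tilt 0.89 F [-0.1 -0.2 -0.9] T [0.   0.03 0.01] g 0.648 j7 1.85
  shift mm [ 0.9 -4.7 49.8] turn 0.5
```

Call:
{"op": "apply_moves", "data": {
  "commands": [
    [0.001,-0.004,0.012,0.3,-0.3],
    [0,-0.003,0.015,0.2,-0.3],
    [0,-0.002,0.012,0,-0.3],
    [0,-0.001,0.006,0,-0.3],
    [0,0,0,0,-0.3]
  ]
}}

```text
clock: 10.82
position: [0.5809, -0.2562, 0.0565]
ee_rot: [0.133, 0.991, -0.004, 0.008]
ft_force: [0.9, 0.3, 0.2]
grip_width: 0.646
```

Run:
```python
from h import *
to(.5805,-.2518,.054,74.6)
```

```text
t 10.82 pos [ 580.9 -256.2   56.5] yaw 74.71 tilt 1.01 F [0.9 0.3 0.2] T [0.01 0.02 0.02] g 0.646 j7 1.88
  shift mm [1.6 4.2 2.4] turn 0.1
```

Call:
{"op": "apply_moves", "data": {
  "commands": [
    [0.001,0.002,0.001,0,-0.2],
    [0,0.002,0.001,0,0.2],
    [0,0,0,0,0.5],
    [0,0,0,0,0.5]
  ]
}}

```text
clock: 11.15
position: [0.5812, -0.2521, 0.0544]
ee_rot: [0.133, 0.991, -0.004, 0.008]
ft_force: [-0.5, -0.4, 0.4]
grip_width: 0.243
```

Run:
```python
from h import *
to(.5805,-.2518,.054,74.6)
```

```text
t 11.15 pos [ 581.2 -252.1   54.4] yaw 74.68 tilt 1.02 F [-0.5 -0.4  0.4] T [ 0.03 -0.   -0.01] g 0.243 j7 1.88
  shift mm [0.8 0.1 0.4] turn 0.1
```

Call:
{"op": "apply_moves", "data": {
  "commands": [
    [0,0,0,0,1],
    [0,0,0,0,1],
    [0,0,0,0,1]
  ],
  "squeeze": 30
}}

```text
clock: 11.4
position: [0.5819, -0.2519, 0.0555]
ee_rot: [0.133, 0.991, -0.004, 0.009]
ft_force: [0.9, -0.8, -0.8]
grip_width: 0.089
```

Run:
```python
from h import *
to(.5805,-.2518,.054,74.6)
```

```text
t 11.40 pos [ 581.9 -251.9   55.5] yaw 74.71 tilt 1.10 F [ 0.9 -0.8 -0.8] T [-0.03  0.06 -0.01] g 0.089 j7 1.88
  shift mm [ 1.4 -0.3  1.5] turn 0.1
```

Call:
{"op": "apply_moves", "data": {
  "commands": [
    [0,0,0,0,1],
    [0,0,-0.008,0,1],
    [0,0,-0.012,0,1],
    [0,0,-0.012,0,1],
    [0,0,-0.012,0,1]
  ],
  "squeeze": 70
}}

```text
clock: 11.82
position: [0.5803, -0.2513, 0.1015]
ee_rot: [0.133, 0.991, -0.004, 0.008]
ft_force: [0.5, -0.2, -0.8]
grip_width: 0.082
```

Run:
```python
from h import *
to(.615,.007,.190,100)
print(R.from_quat(manip.get_obs()["ee_rot"]).as_matrix().round(4)[:,2])
```

```text
t 11.82 pos [ 580.3 -251.3  101.5] yaw 74.69 tilt 0.99 F [ 0.5 -0.2 -0.8] T [ 0.01 -0.   -0.02] g 0.082 j7 1.85
  shift mm [ 33.3 257.7 -90.7] turn -25.3
[ 0.0139 -0.0102 -0.9999]
```

Call:
{"op": "apply_moves", "data": {
  "commands": [
    [0,0,-0.03,0,1],
    [0,0,-0.03,0,1],
    [0,0.01,-0.03,-2,1],
    [0.003,0.03,-0.015,-4,1],
    [0.003,0.035,0,-4,1]
  ]
}}

```text
clock: 12.23
position: [0.5857, -0.1839, 0.2202]
ee_rot: [0.052, 0.999, -0.007, 0.01]
ft_force: [-0.1, 1.1, -0.4]
grip_width: 0.081
```

Call:
{"op": "apply_moves", "data": {
  "commands": [
    [0.003,0.035,0,-4,1],
    [0.003,0.035,0,-4,1],
    [0.003,0.03,0,-4,1],
    [0,0.015,0,-2,1],
    [0,0,0,0,1]
  ]
}}

```text
clock: 12.65
position: [0.5791, -0.0582, 0.2284]
ee_rot: [-0.081, 0.997, -0.008, 0.014]
ft_force: [0.2, 0.7, -1.2]
grip_width: 0.08
```

Run:
```python
from h import *
to(.615,.007,.200,100)
```

```text
t 12.65 pos [579.1 -58.2 228.4] yaw 99.27 tilt 1.83 F [ 0.2  0.7 -1.2] T [ 0.03  0.02 -0.01] g 0.080 j7 1.83
  shift mm [-45.1  59.1  28.5] turn -0.7
```

```bash
cat >> h.py <<'E'
XD=np.array([.9848,.1736,0]);YD=np.array([-.1736,.9848,0])
Mg=R.from_quat([0.133,.991,-.004,.009]).as_matrix();pg=np.array([.5819,-.2519,.0555])
XK=np.array([.964,-.2656,0])
TIP=Mg.T@(np.array([0,0,-.0435])-.0011*XK); KZ=Mg.T@np.array([0,0,1.])
KW=np.array([.6175,.0070,.105])  # set below
def tip(dx=0,dy=0,depth=-.02):
    """shift in tool axes to bring key tip to keyway+(dx,dy) mm, depth mm below mouth"""
    o=manip.get_obs();M=R.from_quat(o["ee_rot"]).as_matrix();p=o["position"]+M@TIP
    e=p-KW;kz=M@KZ;yaw=np.degrees(np.arctan2(M[1,1],M[0,1]))
    goal=KW+XD*dx/1e3+YD*dy/1e3-np.array([0,0,depth/1e3])
    print("t %.2f TCP %s yaw %.2f tip-keyway box x,y,z mm: %s keytilt x,y deg %s F %s T %s g %.3f j7 %.2f"%(o["clock"],np.round(o["position"]*1e3,1),yaw,np.round([e@XD*1e3,e@YD*1e3,e[2]*1e3],1),np.round(np.degrees([-kz@XD,-kz@YD]),2),np.round(o["ft_force"],1),np.round(o["torque"],2),o["grip_width"],o["joint_pos"][6]))
    print("  shift mm",np.round(M.T@(goal-p)*1e3,1),"turn %.1f"%(yaw-100.1))
E
python3 - <<'E'
import re
x=607.2;y=-100.0;a=.9845*x-.1754*y;b=.1754*x+.9845*y;print(a,b)
s=open("h.py").read().replace("KW=np.array([.6175,.0070,.105])","KW=np.array([%.4f,%.4f,.105])"%(a/1e3,b/1e3));open("h.py","w").write(s)
from h import *
tip(0,0,-30)
E
```

```text
615.3284 8.052880000000002
t 12.65 TCP [579.1 -58.2 228.4] yaw 99.27 tip-keyway box x,y,z mm: [-47.9 -59.5  79.8] keytilt x,y deg [ 0.44 -0.69] F [ 0.2  0.7 -1.2] T [ 0.03  0.02 -0.01] g 0.080 j7 1.83
  shift mm [-45.8  61.   50. ] turn -0.8
```

Call:
{"op": "apply_moves", "data": {
  "commands": [
    [-0.012,0.015,0.006,-0.5,1],
    [-0.014,0.018,0.008,-0.3,1],
    [-0.012,0.014,0.008,0,1],
    [-0.005,0.006,0.006,0,1],
    [0,0,0,0,1]
  ]
}}

```text
clock: 13.07
position: [0.6168, 0.0006, 0.2022]
ee_rot: [-0.084, 0.996, -0.008, 0.016]
ft_force: [-1.4, 0.6, -0.8]
grip_width: 0.077
```

```bash
python3 -c "
from h import *
tip(0,0,-30)"
```

```text
t 13.07 TCP [6.168e+02 6.000e-01 2.022e+02] yaw 99.58 tip-keyway box x,y,z mm: [-0.4 -8.3 53.7] keytilt x,y deg [ 0.66 -0.79] F [-1.4  0.6 -0.8] T [ 0.06  0.12 -0.02] g 0.077 j7 1.76
  shift mm [ 0.4  8.7 23.5] turn -0.5
```

Call:
{"op": "apply_moves", "data": {
  "commands": [
    [0,0.004,0.006,-0.4,1],
    [0,0.004,0.008,0,1],
    [0,0.001,0.008,0,1],
    [0,0,0.006,0,1],
    [0,0,0,0,1]
  ]
}}

```text
clock: 13.48
position: [0.6155, 0.0054, 0.1704]
ee_rot: [-0.085, 0.996, -0.01, 0.015]
ft_force: [0.2, -0.7, 0.3]
grip_width: 0.086
```

Call:
{"op": "apply_moves", "data": {
  "commands": [
    [0,0,0,0,1],
    [0,0,0,0,1]
  ]
}}

```text
clock: 13.65
position: [0.615, 0.0042, 0.1701]
ee_rot: [-0.084, 0.996, -0.01, 0.014]
ft_force: [0.5, -0.3, -0.9]
grip_width: 0.083
```

Run:
```python
from h import *
tip(0,0,-5)
o=manip.get_obs();im,D=camera("wrist")
u,v=map(int,wpix(KW,o));print(u,v)
a=cv2.resize(im[max(v-70,0):v+90,u-80:u+80],(560,560),interpolation=cv2.INTER_CUBIC)
im2,_=camera("scene");c=cv2.resize(im2[170:250,225:275],(240,384),interpolation=cv2.INTER_CUBIC)
out=np.zeros((560,800,3),np.uint8);out[:,:560]=a;out[:384,560:]=c;save("w5c",out)
```

```text
t 13.65 TCP [615.    4.2 170.1] yaw 99.60 tip-keyway box x,y,z mm: [-1.8 -4.5 21.6] keytilt x,y deg [ 0.46 -0.94] F [ 0.5 -0.3 -0.9] T [ 0.03  0.02 -0.01] g 0.083 j7 1.76
  shift mm [-1.3  4.9 16.5] turn -0.5
263 205
```

View pics/w5c.png

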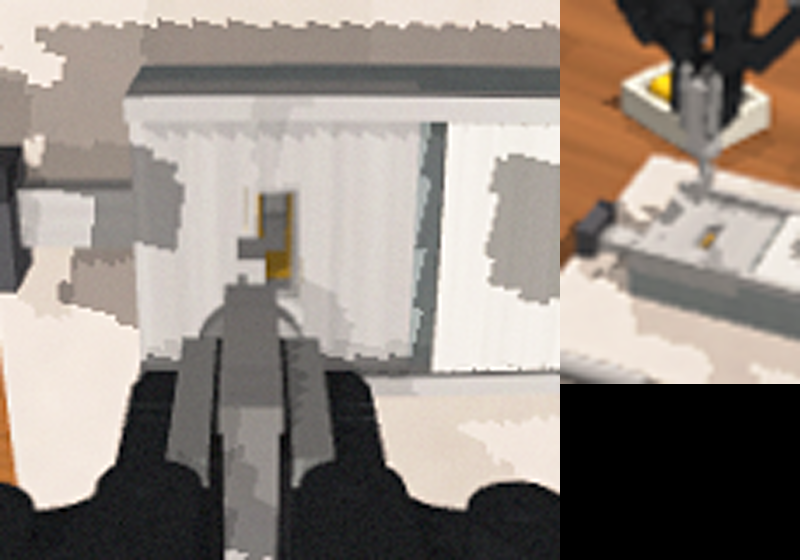

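Call:
{"op": "apply_moves", "data": {
  "commands": [
    [-0.001,0.003,0.003,-0.5,1],
    [0,0.002,0.004,0,1],
    [0,0.001,0.003,0,1],
    [0,0,0,0,1]
  ]
}}

```text
clock: 14.08
position: [0.6162, 0.0109, 0.1606]
ee_rot: [-0.089, 0.996, -0.01, 0.016]
ft_force: [0.3, -1.4, -0.4]
grip_width: 0.077
```

```bash
python3 -c "
from h import *
tip(0,0,-3)"
```

```text
t 14.08 TCP [616.2  10.9 160.6] yaw 100.15 tip-keyway box x,y,z mm: [ 0.7  1.9 12.1] keytilt x,y deg [ 0.63 -0.94] F [ 0.3 -1.4 -0.4] T [0.03 0.12 0.07] g 0.077 j7 1.76
  shift mm [ 1.  -1.7  9.1] turn 0.1
```

Call:
{"op": "apply_moves", "data": {
  "commands": [
    [0.001,-0.001,0.003,0,1],
    [0,-0.001,0.003,0,1],
    [0,0,0.002,0,1],
    [0,0,0,0,1],
    [0,0,0,0,1]
  ]
}}

```text
clock: 14.5
position: [0.6156, 0.0084, 0.1513]
ee_rot: [-0.089, 0.996, -0.01, 0.015]
ft_force: [-0.7, 0.4, 0.1]
grip_width: 0.086
```

Run:
```python
from h import *
tip(0,0,5)
o=manip.get_obs();im,D=camera("wrist")
u,v=map(int,wpix(KW,o));print(u,v)
a=cv2.resize(im[v-60:v+40,u-50:u+50],(600,600),interpolation=cv2.INTER_CUBIC);save("w6c",a)
```

```text
t 14.50 TCP [615.6   8.4 151.3] yaw 100.17 tip-keyway box x,y,z mm: [-0.3 -0.5  2.8] keytilt x,y deg [ 0.59 -0.94] F [-0.7  0.4  0.1] T [ 0.01  0.07 -0.04] g 0.086 j7 1.77
  shift mm [-0.1  0.7  7.8] turn 0.1
257 213
```

View pics/w6c.png

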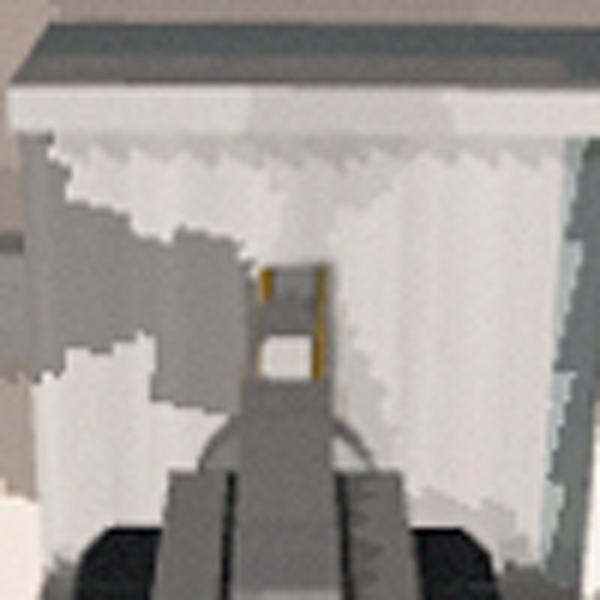

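Run:
```python
from h import *
o=manip.get_obs();M=R.from_quat(o["ee_rot"]).as_matrix();p=o["position"]+M@TIP;kz=M@KZ
for n,q in(("slot -x",KW-XD*.01125),("slot-x,-y",KW-XD*.01125-YD*.00375),("slot-x+y",KW-XD*.01125+YD*.00375),("blade top -x",p+kz*.014-XD*.010),("-y",p+kz*.014-XD*.01-YD*.0025),("+y",p+kz*.014-XD*.01+YD*.0025),("blade tip+3 -x",p+kz*.003-XD*.010),("tip -x",p-XD*.0085)):
    a=np.array(wpix(q,o));print(n,np.round((a-[207,153])*6))
tip(0,0,5)
```

```text
slot -x [305. 272.]
slot-x,-y [271. 271.]
slot-x+y [338. 272.]
blade top -x [300. 336.]
-y [276. 336.]
+y [325. 337.]
blade tip+3 -x [300. 298.]
tip -x [300. 301.]
t 14.55 TCP [615.5   8.4 151.3] yaw 100.17 tip-keyway box x,y,z mm: [-0.4 -0.5  2.8] keytilt x,y deg [ 0.58 -0.94] F [ 0.3  0.2 -0.7] T [0.03 0.07 0.02] g 0.078 j7 1.77
  shift mm [-0.2  0.6  7.8] turn 0.1
```

Call:
{"op": "apply_moves", "data": {
  "commands": [
    [0,0.001,0.002,0,1],
    [0,0,0.003,0,1],
    [0,0,0.003,0,1],
    [0,0,0,0,1]
  ]
}}

```text
clock: 14.88
position: [0.6159, 0.0094, 0.1429]
ee_rot: [-0.089, 0.996, -0.01, 0.016]
ft_force: [-0.3, 0.4, -0.7]
grip_width: 0.076
```

```bash
python3 -c "
from h import *
tip(-0.3,0.5,10)"
```

```text
t 14.88 TCP [615.9   9.4 142.9] yaw 100.17 tip-keyway box x,y,z mm: [ 0.2  0.5 -5.6] keytilt x,y deg [ 0.63 -0.94] F [-0.3  0.4 -0.7] T [-0.01  0.03 -0.03] g 0.076 j7 1.77
  shift mm [0.6 0.1 4.3] turn 0.1
```

Call:
{"op": "apply_moves", "data": {
  "commands": [
    [0,0,0.003,0,1],
    [0,0,0.003,0,1],
    [0,0,0.003,0,1],
    [0,0,0,0,1]
  ],
  "squeeze": 90
}}

```text
clock: 15.22
position: [0.6162, 0.0092, 0.1327]
ee_rot: [-0.089, 0.996, -0.01, 0.016]
ft_force: [0.8, 0.3, -0.3]
grip_width: 0.076
```

```bash
python3 -c "
from h import *
tip(0,0.5,20)"
```

```text
t 15.22 TCP [616.2   9.2 132.7] yaw 100.17 tip-keyway box x,y,z mm: [  0.4   0.2 -15.8] keytilt x,y deg [ 0.62 -0.94] F [ 0.8  0.3 -0.3] T [ 0.    0.05 -0.01] g 0.076 j7 1.77
  shift mm [0.6 0.4 4.2] turn 0.1
```

Call:
{"op": "apply_moves", "data": {
  "commands": [
    [0,0,0.003,0,1],
    [0,0,0.003,0,1],
    [0,0,0.003,0,1],
    [0,0,0.003,0,1]
  ]
}}

```text
clock: 15.55
position: [0.6169, 0.0092, 0.1214]
ee_rot: [-0.089, 0.996, -0.009, 0.016]
ft_force: [-3.6, 0.3, 6.0]
grip_width: 0.077
```

```bash
python3 -c "
from h import *
tip(0,0.5,28)"
```

```text
t 15.55 TCP [616.9   9.2 121.4] yaw 100.17 tip-keyway box x,y,z mm: [  1.2   0.1 -27.1] keytilt x,y deg [ 0.67 -0.91] F [-3.6  0.3  6. ] T [-0.05  0.83 -0.  ] g 0.077 j7 1.78
  shift mm [1.2 0.5 0.8] turn 0.1
```

Call:
{"op": "apply_moves", "data": {
  "commands": [
    [0.001,0,0.003,0,1],
    [0,0,0.003,0,1],
    [0,0,0.004,0,1]
  ]
}}

```text
clock: 15.8
position: [0.6184, 0.0089, 0.1195]
ee_rot: [-0.088, 0.996, -0.008, 0.019]
ft_force: [-22.5, 0.3, 46.6]
grip_width: 0.077
```

```bash
python3 -c "
from h import *
tip(0,0.5,28)"
```

```text
t 15.80 TCP [618.4   8.9 119.5] yaw 100.13 tip-keyway box x,y,z mm: [  2.9  -0.3 -29. ] keytilt x,y deg [ 1.02 -0.76] F [-22.5   0.3  46.6] T [ 0.15  4.98 -0.07] g 0.077 j7 1.78
  shift mm [ 2.8  0.8 -1.1] turn 0.0
```

Call:
{"op": "apply_moves", "data": {
  "commands": [
    [0.002,0,0,0,1],
    [0.001,0,0,0,1],
    [0,0,0,0,1]
  ]
}}

```text
clock: 16.05
position: [0.6162, 0.0083, 0.1213]
ee_rot: [-0.088, 0.996, -0.007, 0.021]
ft_force: [-0.3, 0.1, -0.2]
grip_width: 0.077
```

```bash
python3 -c "
from h import *
tip(0,0.5,28)"
```

```text
t 16.05 TCP [616.2   8.3 121.3] yaw 100.10 tip-keyway box x,y,z mm: [  0.7  -0.5 -27.2] keytilt x,y deg [ 1.19 -0.72] F [-0.3  0.1 -0.2] T [0.05 0.09 0.02] g 0.077 j7 1.78
  shift mm [0.7 1.  0.8] turn 0.0
```

Call:
{"op": "apply_moves", "data": {
  "commands": [
    [0.0005,0.0005,0.002,0,1],
    [0,0,0.001,3,1],
    [0,0,0.0005,5,1]
  ]
}}

```text
clock: 16.3
position: [0.6168, 0.0084, 0.1198]
ee_rot: [-0.018, 1.0, -0.006, 0.022]
ft_force: [-4.3, -0.5, 7.2]
grip_width: 0.077
```

```bash
python3 -c "
from h import *
tip(0,0.5,28)"
```

```text
t 16.30 TCP [616.8   8.4 119.8] yaw 92.04 tip-keyway box x,y,z mm: [  1.5  -0.2 -28.7] keytilt x,y deg [ 1.4  -0.56] F [-4.3 -0.5  7.2] T [0.03 0.99 0.05] g 0.077 j7 1.65
  shift mm [ 1.6  0.5 -0.8] turn -8.1
```

Call:
{"op": "apply_moves", "data": {
  "commands": [
    [0.0006,0,0.0004,6,1],
    [0.0003,0,0.0004,6,1],
    [0.0003,0,0.0004,6,1],
    [0.0003,0,0.0004,6,1]
  ]
}}

```text
clock: 16.63
position: [0.6167, 0.0077, 0.1198]
ee_rot: [0.2, 0.98, -0.0, 0.024]
ft_force: [-3.4, -0.7, 8.8]
grip_width: 0.077
```

```bash
python3 -c "
from h import *
tip(0,0,28)"
```

```text
t 16.63 TCP [616.7   7.7 119.8] yaw 66.94 tip-keyway box x,y,z mm: [  1.8  -0.2 -28.7] keytilt x,y deg [ 1.84 -0.22] F [-3.4 -0.7  8.8] T [-0.22  0.88  0.08] g 0.077 j7 1.24
  shift mm [ 1.6 -0.8 -0.8] turn -33.2
```

Call:
{"op": "apply_moves", "data": {
  "commands": [
    [0.0006,-0.0003,0.0003,6.5,1],
    [0.0004,-0.0003,0.0003,6.5,1],
    [0.0003,-0.0003,0.0003,6.5,1],
    [0.0003,-0.0003,0.0003,6.5,1]
  ]
}}

```text
clock: 16.97
position: [0.616, 0.0069, 0.1198]
ee_rot: [0.425, 0.905, 0.005, 0.025]
ft_force: [-1.6, -0.0, 7.8]
grip_width: 0.074
```

```bash
python3 -c "
from h import *
tip(0,0,28)"
```

```text
t 16.97 TCP [616.    6.9 119.8] yaw 39.70 tip-keyway box x,y,z mm: [  1.9  -0.4 -28.7] keytilt x,y deg [ 2.46 -0.05] F [-1.6 -0.   7.8] T [-0.23  0.71  0.22] g 0.074 j7 0.80
  shift mm [ 1.2 -1.4 -0.8] turn -60.4
```

Call:
{"op": "apply_moves", "data": {
  "commands": [
    [0.0002,-0.0003,0.0003,6.5,1],
    [0,0,0.0003,6.5,1],
    [0,0,0.0003,6.5,1],
    [0,0,0.0003,6,1]
  ]
}}

```text
clock: 17.3
position: [0.6155, 0.0063, 0.1198]
ee_rot: [0.623, 0.782, 0.011, 0.023]
ft_force: [-4.5, 0.7, 10.6]
grip_width: 0.079
```

```bash
python3 -c "
from h import *
tip(0,0,28)"
```

```text
t 17.30 TCP [615.5   6.3 119.8] yaw 12.89 tip-keyway box x,y,z mm: [  2.1  -0.7 -28.6] keytilt x,y deg [ 2.91 -0.08] F [-4.5  0.7 10.6] T [-0.1   1.34  0.22] g 0.079 j7 0.37
  shift mm [ 0.8 -2.  -0.7] turn -87.2
```

Call:
{"op": "apply_moves", "data": {
  "commands": [
    [0,0,0.0003,4,1],
    [0,0,0.0003,4,1],
    [0,0,0.0003,3,1]
  ]
}}

```text
clock: 17.55
position: [0.6152, 0.0063, 0.1198]
ee_rot: [0.7, 0.714, 0.012, 0.021]
ft_force: [-4.0, -1.1, 10.4]
grip_width: 0.073
```

```bash
python3 -c "
from h import *
tip(0,0,28)"
```

```text
t 17.55 TCP [615.2   6.3 119.8] yaw 1.16 tip-keyway box x,y,z mm: [  2.   -0.8 -28.6] keytilt x,y deg [ 3.03 -0.17] F [-4.  -1.1 10.4] T [-0.13  1.21  0.51] g 0.073 j7 0.18
  shift mm [ 0.5 -2.1 -0.7] turn -98.9
```

Call:
{"op": "apply_moves", "data": {
  "commands": [
    [0,0,0.0003,4,1],
    [0,0,0.0003,4,1]
  ]
}}

```text
clock: 17.72
position: [0.615, 0.0063, 0.1199]
ee_rot: [0.749, 0.662, 0.013, 0.02]
ft_force: [-4.2, -0.7, 11.4]
grip_width: 0.079
```

Run:
```python
from h import *
tip(0,0,28)
im,D=camera("scene");P=cloud("scene",D)
save("s7",cv2.resize(im[150:280,170:330],(800,650))[:600])
tip(0,0,28)
```

```text
t 17.72 TCP [615.    6.3 119.9] yaw -7.00 tip-keyway box x,y,z mm: [  2.1  -0.9 -28.6] keytilt x,y deg [ 3.11 -0.28] F [-4.2 -0.7 11.4] T [-0.35  1.26  1.49] g 0.079 j7 0.05
  shift mm [ 0.2 -2.2 -0.7] turn -107.1
t 17.77 TCP [615.    6.3 119.8] yaw -7.29 tip-keyway box x,y,z mm: [  2.1  -0.9 -28.6] keytilt x,y deg [ 3.1 -0.3] F [-5.1 -0.3 11.3] T [-0.34  1.45  1.4 ] g 0.076 j7 0.05
  shift mm [ 0.2 -2.2 -0.7] turn -107.4
```

View pics/s7.png

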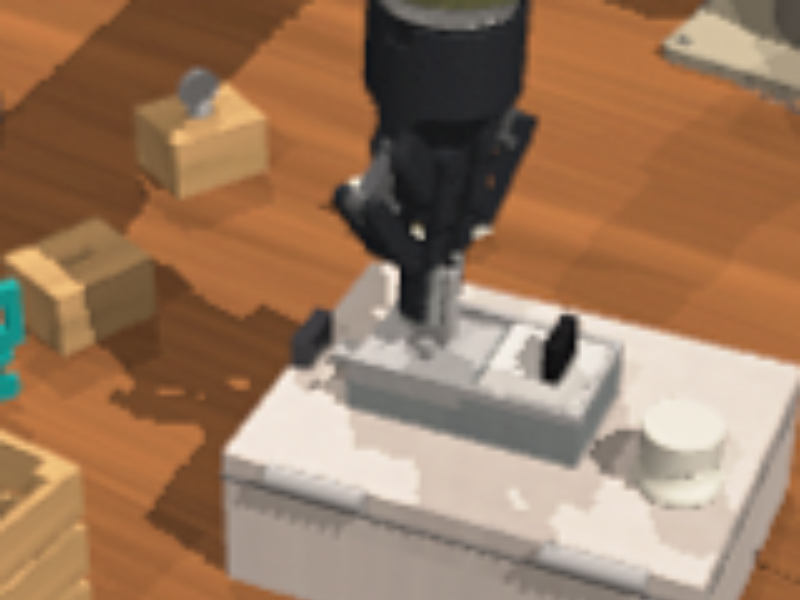

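Run:
```python
from h import *
o=manip.get_obs();im,D=camera("wrist");u,v=map(int,wpix(KW,o));print(u,v,im.shape)
for i in range(12): camera("top")
tip(0,0,28)
v0=max(v-90,0);u0=max(u-90,0);c=im[v0:v0+180,u0:u0+180];save("w8",cv2.resize(c,(600,600*c.shape[0]//c.shape[1]),interpolation=cv2.INTER_CUBIC));print(u0,v0)
```

```text
253 228 (384, 512, 3)
t 18.42 TCP [615.    6.3 119.8] yaw -6.78 tip-keyway box x,y,z mm: [  2.1  -0.9 -28.6] keytilt x,y deg [ 3.1  -0.29] F [-4.7 -0.4  9.2] T [-0.34  1.37  1.36] g 0.079 j7 0.06
  shift mm [ 0.2 -2.2 -0.7] turn -106.9
163 138
```

View pics/w8.png

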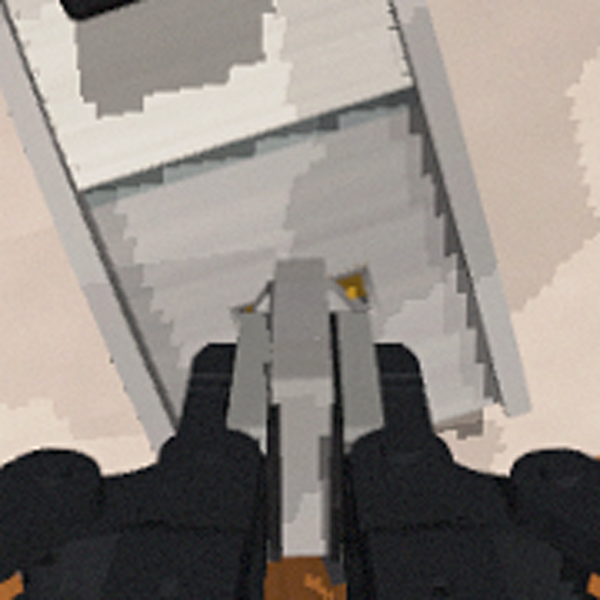

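Run:
```python
from h import *
tip(0,0,28)
print(workorder.hand_in())
```

```text
t 18.42 TCP [615.    6.3 119.8] yaw -6.78 tip-keyway box x,y,z mm: [  2.1  -0.9 -28.6] keytilt x,y deg [ 3.1  -0.29] F [-4.7 -0.4  9.2] T [-0.34  1.37  1.36] g 0.079 j7 0.06
  shift mm [ 0.2 -2.2 -0.7] turn -106.9
the job is handed in; nothing more can be done
None
```

I opened the shutter to its stop, took the square-bowed key from its stand and pushed it fully into the keyway. I then turned it clockwise to the stop and handed in at 18.4 s, still gripping it and holding it turned.

**Last checks:**
- **Depth:** about 28.6 mm by the measured pose, so the shoulder is on the plate, with about 9 N of light downward push.
- **Turn:** the gripper turned about 107° from rest. That is more than 90° because of the blade's play and give in the grip. The twisting moment jumped to about 1.4 N m, which I took as the stop. It held steady for 0.7 s without moving.
- **Surroundings:** the spare key was still in its stand and the cream jar still on the lid in the last scene picture. I did not check the other toiletries one by one.

**What went wrong or disagreed:**
- The first time I let go of the shutter, it was dragged back about 3 mm. I gripped it again, pushed it to the stop and released it while still pushing.
- The wrist and fixed cameras differed by about 2.5 mm on the keyway's x. I relied mainly on the wrist camera, and the key went in without resistance until the pins.
- While I was seating the key, the push briefly reached about 47 N vertically and 22 N sideways at the wrist, against the 120 N limit. I eased it off at once. It acted through the gripped key, so I do not think it counts against the 40 N limit on what the arm or gripper's body presses on.
- The tool ended about 3° off vertical by my estimate.
- I judged the drawn bolt from the stop torque and the scene picture. I did not measure its travel.

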